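# Thumb the strip jig's jaw to its red mark

### The job

Set the strip-width jig for the next plywood blades: with a fingertip on top of the knurled steel wheel, roll it to close the gap between the sliding jaw and the fence until the jaw's black pointer stands within the width of the red gauge mark, then take the hand away. Work it by the wheel only: do not push the jaw or shift the red mark, and leave the other things on the table where they are.

Things in the scene. Friction and masses are not known exactly. Their poses are not given: they have to be found in the camera images.
- jig: Fixed plywood strip jig, base 300 x 144 x 18 mm. Origin at table height below the wheel's axle; x runs from the wheel past the jaw to the dark fence, y along the axle, z up; base from x = -60 to 240 mm. Wooden cheeks (56 mm along x, 14 mm thick, tops 82 mm above the table) flank the wheel at y = +-16 to +-30 mm. Fence face at x = 207 mm, top 68 mm above the table.
- wheel_top (a point): Topmost point of the knurled wheel, 96 mm above the table. The axle is sprung: pressed from above, wheel, guide rods and jaw sink together up to 8 mm (from about 2 N; 10 N at the bottom). Pressed down 3 to 5 mm, it rolls with a fingertip stroked along the jig's x, with little slip; several strokes of up to about 45 mm, centred over this point, are needed.
- jaw (a joint): Travel of the sliding wooden jaw (20 mm along x, 86 mm across, hung on two steel rods 11 mm clear of the base, top 65 mm above the table) in m: 0 = fully open, grows as it nears the fence, stop at 0.075. Its face stands at jig x = 120 mm + travel. It starts at 0 to 0.016.
- pointer (a point): Tip of the black pointer, 2 mm wide, on the side of the jaw (jig -y side), in line with the middle of the jaw's thickness, over the white scale, 32 mm above the table, at jig x = 110 mm + jaw travel.
- mark (a point): Gauge mark: inner end of the red rider (7 mm wide along jig x, 13 mm across, top 24 mm above the table) on the outer edge of the white scale, beside the pointer's path. It slides if pushed; leave it. Axes as the jig's. The job is done when the pointer has the same jig x as this point; it starts 18 to 56 mm fence-ward of the pointer.
- wheel: Knurled steel wheel, 68 mm diameter, 24 mm wide, axle level along the jig's y; origin at its centre, 62 mm above the table. Rolling its top towards the fence (jig +x) moves the jaw towards the fence, the other way moves it back: 12 mm of jaw per radian, so about 0.35 mm of jaw per mm of stroke. It stays where it is left.
- board: Bystander, leave it: plywood board, 150 x 100 x 6 mm; origin under it at table height.
- log: Bystander, leave it: bark-brown log piece, 48 mm across, on a white disc, 91 mm tall; origin under it at table height.
- knife: Bystander, leave it: hook knife, wooden handle, about 185 mm long; origin under it at table height.
- file: Bystander, leave it: file with black and yellow handle, 240 mm long; origin under it at table height.
- fan: Bystander, leave it: white model fan on a round white foot, about 135 mm tall; origin under it at table height.
- paint_yellow: Bystander, leave it: yellow paint bottle, 48 mm across, 130 mm tall; origin under it at table height.
- mug: Bystander, leave it: white mug, 76 mm across, 85 mm tall; origin under it at table height.

How it is judged (in metres and radians):
On the way:
1. a fingertip presses on the wheel while the gap is still wide (contact force between the fingers and wheel above 1 N and x of pointer in the frame of mark below -0.006 m), for 0.1 s.
At the end, for the whole second after the job is handed in: The jaw is at rest with its pointer within the width of the red mark (centre to centre within 2.5 mm along the jig) (x of pointer in the frame of mark between -0.0025 and 0.0025 m and velocity of joint jaw between -0.002 and 0.002 m/s); the robot touches nothing.
It fails at once if the jaw is pushed directly by the robot (contact force between any of the fingers, the arm and jaw above 1.5 N).
It fails at once if the red mark is shifted (distance of mark from where it was at the start of the episode above 0.0025 m).
It fails at once if another thing on the table is moved, lifted or knocked over (distance of any of board, log, knife, file, fan, paint_yellow, mug from where it was at the start of the episode above 0.015 m or angle between any of board, log, knife, file, fan, paint_yellow, mug's own z axis and vertical above 0.4 rad).
It also fails if it takes over 48 s, if anything falls off the work surface, if the arm or the gripper's body presses on something with over 40 N, if the wrist force passes 120 N, or if a joint passes its speed limit or range.

### The arm

A 6-joint arm with a two-finger parallel gripper is mounted at the origin on the work surface. World frame = base frame: x ahead of the robot, y to its left, z up, the work surface at z = 0. Lengths are in mm, angles in rad, forces in N, time in s.
With the tool pointing down it reaches from about 275 to 1000 mm from the base axis. Payload 8.4 kg.
Tool frame: the origin (TCP) lies midway between the tips of the shut fingers; the grasp point (between the pads) lies 19 mm behind it; z points along the fingers, y is the line along which they close (so a half turn about z gives the same grasp; the last joint's range is limited). The gripper opens to 85 mm and grips with 20 to 120 N. Pads are 22 mm wide; open, the fingers measure 114 mm over their backs; the gripper's body (76 mm by 85 mm) begins 54 mm behind the grasp point. The pads swing forward as they close: fully open they stand 13 mm farther back than shut.
Start: joints at [1.18, 0.353, 1.633, -0, 1.155, -0.002], TCP at [236.923, 578.356, 231.281] pointing down, gripper open.
Joint ranges: [-2.63, 2.63], [-0.92, 2.1], [0.06, 2.66], [-1.3, 4.44], [0, 2.69], [-3.02, 3.02]. Speed limits (rad/s): [2.22, 2.22, 2.79, 3.14, 3.14, 3.14].

### API

Orientations are given as [roll, pitch, yaw] about the fixed x, y, z axes, in that order (R = Rz(yaw) Ry(pitch) Rx(roll)).
In Python, from rig import r gives the robot as it stands.
- The arm moves only by the shell command python3 -m inch 'ROWS' [OPENING] [FORCE]. ROWS is JSON, a list that holds one entry, the list of rows, each a list of 6 numbers: the shift along the tool's x, y, z scaled (see below), then the turn, a rotation vector about the tool's x, y, z scaled (see below). In form: [[[tx, ty, tz, wx, wy, wz], ...]]. A call has 1 to 8 rows; each row is the pose to reach, as a shift and turn from the pose commanded when the call began, along the tool's axes at that moment, turning the shorter way round; what a row does not reach only later rows make up. The controller multiplies each number of a shift by 20 cm and each number of a turn by pi rad. A row lasts 1/12 s, in which the tool goes at most 41.7 mm and 7.16 degrees, less where a joint would pass 70% of its speed; a pose out of reach is approached as far as the arm can. A call with a number of a shift or a turn outside -1 to 1 is refused whole. A call with a gripper value outside its range is refused whole. OPENING is the gripper's target within -1 to 1 (fully open at 1, half-way at 0, shut at -1), set as the call begins (- or left out, the last holds). The fingers move at their own pace and stop on an object; FORCE is the grip in N (left out, the last holds). Time passes only in rows, so rows that repeat a pose let the fingers close. It gives the time, the measured TCP pose, the force, the opening and the grip force at its end, in the units of the state.
- r.sense(): the state, without advancing time (a new reading comes with each control period).
- r.grab_frame(name): name is "scene" or "top"; returns the picture (480x640x3 uint8, red, green, blue); there is no depth.
- r.camera_info(name): a dict with "K" (3x3 intrinsics, pixels), "rvec" (rotation vector, rad) and "tvec" (3), from world to camera coordinates, as OpenCV has them. Camera axes: x right, y down, z forward; pixel columns grow to the right and rows downward; lengths in mm; the calibration is good to about 2 mm. A picture is of the moment at which its call begins. camera_info takes no time and is no camera call.
- r.sign_off(): hands the job in; it is judged then, once.
The state is a dict: "clock": time; "qpos": joint angles; "qvel": joint speeds; "joint_efforts": joint torques, N m; "eef_pos": TCP position; "tcp_rot": TCP orientation; "contact_force": force on the tool from outside, world axes, zero at the start; "wrist_torque": the same for the moment, N m; "opening": opening from 0.0 (shut) to 1.0 (fully open); "grasp_force": force on a finger pad.
Only numpy, scipy, OpenCV 4.12 (cv2) and the standard library are available. Lean on these libraries where they do the work, as an engineer would, in place of code of your own. Each camera call takes 0.05 s, during which the arm holds its last target. There are 200 camera calls.

## Working session

There is one attempt and no reset: what is moved stays moved. The work goes in short steps, Python scripts to look and compute and a shell command to move; the robot and the scene stay as the last step left them, time stands still between calls to the robot, and variables do not carry over. Pictures are saved under pics/ and viewed, at most 10 in all, crops included, and the job is handed in when it is done.

```bash
mkdir -p pics; ls; python3 - <<'E'
from rig import r
import cv2
for n in("scene","top"):
    cv2.imwrite(f"pics/{n}0.png",r.grab_frame(n)[:,:,::-1]); print(n,r.camera_info(n))
print(r.sense())
E
```

```text
pics
scene {'K': array([[523.58029835,   0.        , 316.02216785],
       [  0.        , 523.58029835, 251.38610655],
       [  0.        ,   0.        ,   1.        ]]), 'rvec': array([ 1.88329359,  1.92196826, -0.53489624]), 'tvec': array([ -26.3120985 , -404.07050725, 1312.04045516])}
top {'K': array([[601.80858922,   0.        , 318.63879627],
       [  0.        , 601.80858922, 243.22829683],
       [  0.        ,   0.        ,   1.        ]]), 'rvec': array([ 2.16353881, -2.16476589,  0.13524775]), 'tvec': array([  38.14814517,  515.01598517, 1481.63703635])}
{'clock': 0.1, 'qpos': array([ 1.17958710e+00,  3.53596854e-01,  1.63406855e+00,  2.82221791e-05,
        1.15517310e+00, -2.39424383e-03]), 'qvel': array([-0.00080863, -0.00116646, -0.00159758, -0.0004125 ,  0.00161305,
        0.00095459]), 'joint_efforts': array([ 1.07047916e-03, -6.06354976e+01, -3.42817104e+01,  2.29544585e-04,
        3.84654137e-03,  3.44567707e-05]), 'eef_pos': array([236.75915296, 577.96154578, 230.62176169]), 'tcp_rot': array([-3.14034686e+00, -2.87880758e-05,  2.75276625e+00]), 'contact_force': array([ 0.23107426, -0.02086992,  0.72603823]), 'wrist_torque': array([-0.01868102,  0.04412397,  0.03009155]), 'grasp_force': 0.0, 'opening': 1.0007878699958348}
```

View pics/top0.png

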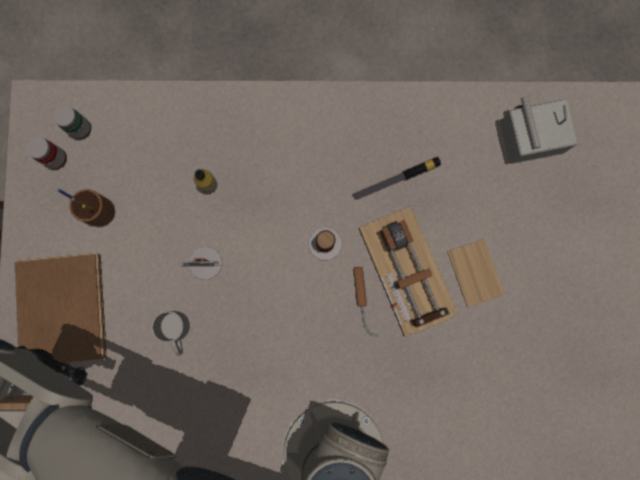

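View pics/scene0.png

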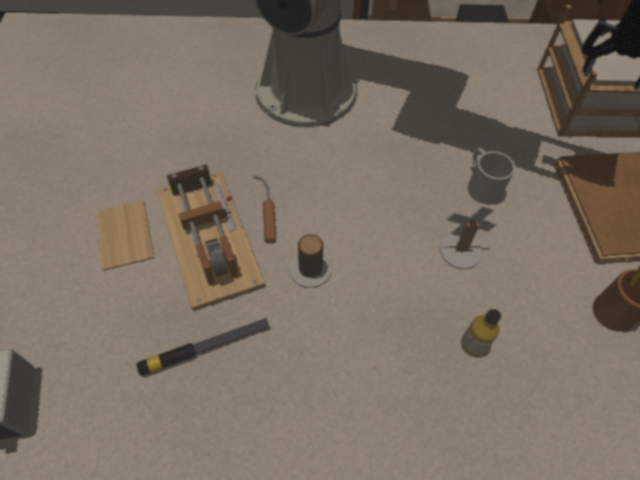

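The top view shows the jig with base corners at about (361,228), (408,209), (455,315) and (404,335). The wheel is near (398,235), the fence near (430,317) and the red mark near (397,305). The scene view shows the same jig around (210,240), with the mark at (229,198). Next I'll measure the base outline and the mark.

```bash
cat > h.py <<'E'
import cv2, numpy as np
from rig import r
C={n:r.camera_info(n) for n in("scene","top")}
def cast(n,px,z):
    c=C[n]; R=cv2.Rodrigues(c["rvec"])[0]; o=-R.T@c["tvec"]
    p=cv2.undistortPoints(np.float64(px).reshape(-1,1,2),c["K"],None)[:,0]
    d=np.c_[p,np.ones(len(p))]@R
    return (o+d*((z-o[2])/d[:,2])[:,None])[:,:2]
def proj(n,P):
    c=C[n]; return cv2.projectPoints(np.float64(P).reshape(-1,1,3),c["rvec"],c["tvec"],c["K"],None)[0][:,0]
E
python3 - <<'E'
from h import *
box={"top":(345,195,125,155),"scene":(145,150,135,165)}
out=[]
for n,(x,y,w,h) in box.items():
    im=cv2.imread(f"pics/{n}0.png"); out.append(cv2.resize(im[y:y+h,x:x+w],(395,480) if 0 else (w*3,h*3),interpolation=cv2.INTER_CUBIC))
    hsv=cv2.cvtColor(im,cv2.COLOR_BGR2HSV)
    # mark: strongly red
    m=((hsv[...,0]<7)|(hsv[...,0]>172))&(hsv[...,1]>140)&(hsv[...,2]>90)
    m=m.astype(np.uint8); b=np.zeros_like(m); b[y:y+h,x:x+w]=1
    k,l,s,c=cv2.connectedComponentsWithStats(m*b); print(n,"red",s[1:,4],c[1:],cast(n,c[1:],24) if k>1 else"")
    # base: light wood
    g=((hsv[...,0]>8)&(hsv[...,0]<25)&(hsv[...,1]>75)).astype(np.uint8)*b
    g=cv2.morphologyEx(g,cv2.MORPH_CLOSE,np.ones((7,7)))
    cs=max(cv2.findContours(g,0,2)[0],key=cv2.contourArea); q=cv2.boxPoints(cv2.minAreaRect(cs))
    ap=cv2.approxPolyDP(cv2.convexHull(cs),6,True)[:,0]
    print(n,cv2.contourArea(cs),ap.tolist(),cast(n,ap,18).round(1).tolist())
H=max(o.shape[0] for o in out)
cv2.imwrite("pics/crop0.png",np.hstack([cv2.copyMakeBorder(o,0,H-o.shape[0],0,5,0) for o in out]))
E
```

```text
top red [4] [[394.  304.5]] [[ 361.82229053 -150.04716609]]
top 6288.5 [[410, 207], [456, 314], [405, 335], [360, 227]] [[609.6, -195.6], [338.1, -305.7], [286.3, -177.1], [558.0, -67.4]]
scene red [5] [[228.4 198.2]] [[ 363.38282151 -152.09026648]]
scene 9079.5 [[205, 166], [223, 176], [263, 285], [194, 309], [157, 190], [169, 175]] [[271.3, -214.0], [298.6, -171.4], [564.5, -65.9], [617.8, -189.9], [341.0, -307.2], [299.1, -288.6]]
```

View pics/crop0.png

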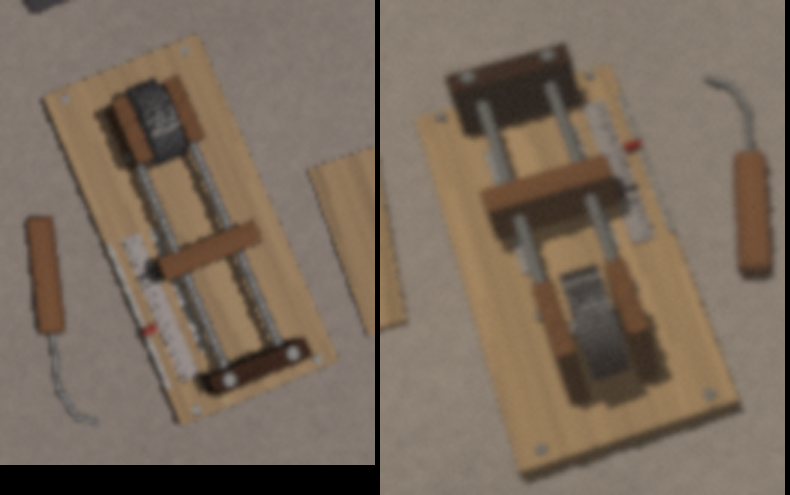

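The crops show the wheel between its cheeks and the jaw about mid-way along the jig. The pointer tip is near top pixel (395.7,284), and the red mark is near (394,304.5), fence-ward of it. I'll work out the jig pose and the gap to close.

```bash
cat >> h.py <<'E'
O=np.array([531.4,-152.7]); th=np.arctan2(-109.9,-271.6)
X=np.array([np.cos(th),np.sin(th)]); Y=np.array([-X[1],X[0]])
def jig(p): return np.c_[(p-O)@X,(p-O)@Y]
def w(x,y): return O+x*X+y*Y
from scipy.spatial.transform import Rotation as T
def goal(p,yaw):
    s=r.sense(); R=T.from_euler('xyz',s["tcp_rot"]); G=T.from_euler('xyz',[np.pi,0,yaw])
    d=R.inv().apply(np.array(p)-s["eef_pos"])/200; t=(R.inv()*G).as_rotvec()/np.pi
    print("shift",d.round(3),"turn",t.round(3),"pos",s["eef_pos"].round(1),"t",s["clock"],"F",s["contact_force"].round(1))
E
python3 - <<'E'
from h import *
print(np.degrees(th))
print("mark",jig(cast("top",[[394,304.5]],24)),jig(cast("scene",[[228.4,198.2]],24)))
print("ptr",jig(cast("top",[[395.7,284.3]],32)),jig(cast("scene",[[229,212.3]],32)))
for n in C: print(n,"wheeltop",proj(n,[[*O,96]]),"hub",proj(n,[[*w(0,30),82],[*w(0,-30),82]]).round(1).tolist())
print("jaw top ends?",jig(cast("top",[[345+158/3,195+268/3],[345+260/3,195+233/3]],65)))
goal([*O,140],th+np.pi)
E
python3 -m inch '[[[-0.2,-0.2,0,0,0,0],[-0.4,-0.4,0,0,0,0],[-0.6,-0.6,0,0,0,0],[-0.8,-0.8,0,0,0,0],[-0.9,-0.94,0,0,0,0],[-0.9,-0.94,0,0,0,0],[-0.9,-0.94,0,0,0,0]]]' -1 40
python3 -c "
from h import *
goal([*O,140],th+np.pi)"
```

```text
-157.96981532500624
mark [[156.20116143 -66.0668922 ]] [[155.52092722 -63.58761861]]
ptr [[111.39704717 -43.65479805]] [[113.85332042 -53.92162459]]
scene wheeltop [[213.28544606 247.45446289]] hub [[198.5, 256.4], [230.2, 246.7]]
top wheeltop [[397.927392   233.26599297]] hub [[408.5, 229.5], [385.8, 238.6]]
jaw top ends? [[113.11160219 -43.99096299]
 [118.13105373  44.17587775]]
shift [-2.748 -2.822  0.457] turn [-0.     0.     0.754] pos [236.8 578.  230.6] t 0.1 F [ 0.2 -0.   0.7]
clock: 0.68
eef_pos: [332.5, 331.3, 230.8]
tcp_rot: [-3.139, 0.0, 2.751]
contact_force: [-0.9, 0.2, 0.3]
opening: 0.006
grasp_force: 0.0
shift [-1.84  -1.858  0.46 ] turn [-0.     0.001  0.753] pos [332.5 331.3 230.8] t 0.6833 F [-0.9  0.2  0.3]
```

```bash
python3 -m inch '[[[-0.2,-0.2,0,0,0,0.03],[-0.4,-0.4,0,0,0,0.06],[-0.6,-0.6,0,0,0,0.1],[-0.8,-0.8,0,0,0,0.14],[-0.95,-0.95,0,0,0,0.18],[-0.95,-0.95,0,0,0,0.22],[-0.95,-0.95,0,0,0,0.25],[-0.95,-0.95,0,0,0,0.25]]]' 
python3 -c "
from h import *
goal([*w(-19,0),140],th+np.pi)"
```

```text
clock: 1.35
eef_pos: [437.3, 85.3, 231.3]
tcp_rot: [3.141, 0.001, 1.958]
contact_force: [-0.2, 1.0, -0.6]
opening: 0.001
grasp_force: 0.0
shift [-1.279  0.081  0.458] turn [0.    0.    0.501] pos [437.3  85.3 231.3] t 1.35 F [-0.2  1.  -0.6]
```

```bash
python3 -m inch '[[[-0.2,0,0,0,0,0.04],[-0.4,0.02,0,0,0,0.08],[-0.6,0.03,0,0,0,0.12],[-0.8,0.05,0,0,0,0.16],[-1,0.06,0,0,0,0.2],[-1,0.06,0,0,0,0.24],[-1,0.06,0,0,0,0.27],[-1,0.06,0,0,0,0.27]]]' 
python3 -c "
from h import *
goal([*w(-19,0),140],th+np.pi)"
```

```text
clock: 2.02
eef_pos: [524.4, -91.4, 230.8]
tcp_rot: [-3.141, -0.0, 1.115]
contact_force: [-0.5, 0.7, 0.5]
opening: 0.002
grasp_force: 0.0
shift [-0.189  0.23   0.454] turn [-0.     0.     0.233] pos [524.4 -91.4 230.8] t 2.0167 F [-0.5  0.7  0.5]
```

```bash
python3 -m inch '[[[-0.1,0.1,0,0,0,0.035],[-0.19,0.23,0,0,0,0.07],[-0.19,0.23,0.1,0,0,0.11],[-0.19,0.23,0.2,0,0,0.15],[-0.19,0.23,0.3,0,0,0.19],[-0.19,0.23,0.4,0,0,0.233],[-0.19,0.23,0.45,0,0,0.233],[-0.19,0.23,0.45,0,0,0.233]]]' 
python3 - <<'E'
from h import *
goal([*w(-19,0),110],th+np.pi)
o=[]
for n,(x,y,W,H) in {"top":(345,195,125,155),"scene":(145,150,135,165)}.items():
    im=r.grab_frame(n)[:,:,::-1]; o.append(cv2.resize(im[y:y+155,x:x+W],None,fx=3,fy=3,interpolation=2))
    print(n,proj(n,[r.sense()["eef_pos"]]))
cv2.imwrite("pics/c1.png",np.hstack(o))
E
```

```text
clock: 2.68
eef_pos: [547.7, -144.5, 139.0]
tcp_rot: [-3.139, 0.003, 0.394]
contact_force: [0.3, 0.3, -0.5]
opening: -0.0
grasp_force: 0.0
shift [0.005 0.008 0.145] turn [-0.001  0.001  0.003] pos [ 547.7 -144.5  139. ] t 2.6833 F [ 0.3  0.3 -0.5]
top [[397.09792244 223.42293274]]
scene [[212.33654107 242.18620454]]
```

View pics/c1.png

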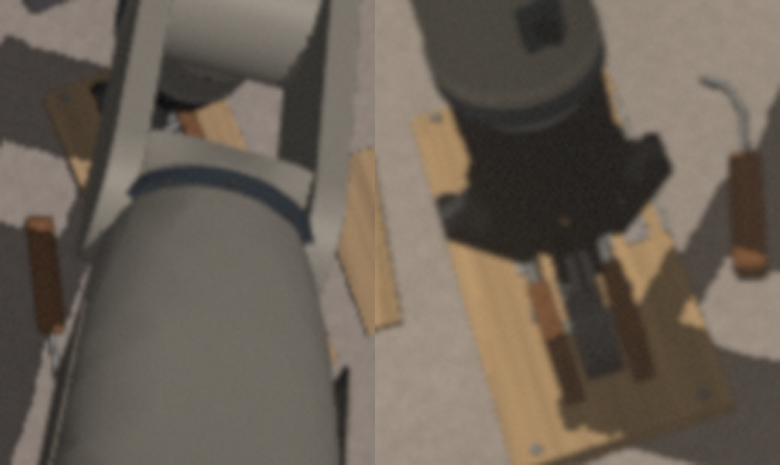

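The scene crop shows the shut fingers centred between the cheeks above the wheel, at crop (585,320). The arm hides the jaw. Next I press down.

```bash
python3 -m inch '[[[0.005,0.008,0.1,0,0,0.003],[0.005,0.008,0.19,0,0,0.003],[0.005,0.008,0.215,0,0,0.003],[0.005,0.008,0.225,0,0,0.003],[0.005,0.008,0.235,0,0,0.003],[0.005,0.008,0.235,0,0,0.003],[0.005,0.008,0.235,0,0,0.003]]]'
```

```text
clock: 3.37
eef_pos: [551.3, -147.0, 95.3]
tcp_rot: [3.141, -0.001, 0.378]
contact_force: [-0.3, -0.9, -0.1]
opening: 0.001
grasp_force: 0.0
```

```bash
python3 -m inch '[[[0,0,0.01,0,0,0],[0,0,0.01,0,0,0]]]'; python3 -c "
from h import *
goal([*w(-19,0),92],th+np.pi)"
```

```text
clock: 3.53
eef_pos: [551.4, -147.1, 92.9]
tcp_rot: [3.141, -0.001, 0.378]
contact_force: [0.7, 0.1, 3.1]
opening: -0.003
grasp_force: 1.2
shift [-0.008 -0.011  0.004] turn [ 0.    -0.    -0.002] pos [ 551.4 -147.1   92.9] t 3.5333 F [0.7 0.1 3.1]
```

```bash
python3 -m inch '[[[0,0,0.006,0,0,0],[-0.04,0,0.006,0,0,0],[-0.08,0,0.006,0,0,0],[-0.12,0,0.006,0,0,0],[-0.16,0,0.006,0,0,0],[-0.2,-0.005,0.006,0,0,0],[-0.21,-0.005,0.006,0,0,0]]]'; python3 -c "
from h import *
goal([*w(21,0),92],th+np.pi)"; python3 -m inch '[[[0,0,-0.05,0,0,0],[0,0,-0.1,0,0,0],[0.1,0,-0.1,0,0,0],[0.2,0,-0.1,0,0,0],[0.21,0,-0.08,0,0,0],[0.21,0,-0.04,0,0,0],[0.21,0,0,0,0,0],[0.21,0,0,0,0,0]]]'
```

```text
clock: 4.12
eef_pos: [509.8, -162.1, 91.2]
tcp_rot: [3.141, 0.001, 0.378]
contact_force: [0.3, -2.6, 2.9]
opening: 0.001
grasp_force: 1.6
shift [ 0.013 -0.003 -0.004] turn [ 0.     0.    -0.002] pos [ 509.8 -162.1   91.2] t 4.1167 F [ 0.3 -2.6  2.9]
clock: 4.78
eef_pos: [549.6, -145.9, 89.8]
tcp_rot: [-3.141, 0.001, 0.378]
contact_force: [1.7, -0.0, 4.9]
opening: 0.001
grasp_force: 3.1
```

```bash
python3 -m inch '[[[-0.04,0,0,0,0,0],[-0.08,0,0,0,0,0],[-0.12,0,0,0,0,0],[-0.16,0,0,0,0,0],[-0.2,0,0,0,0,0],[-0.21,0,0,0,0,0],[-0.21,0,0,0,0,0]]]';  python3 -m inch '[[[0,0,-0.1,0,0,0],[0,0,-0.3,0,0,0],[0,0.2,-0.4,0,0,0],[0,0.4,-0.4,0,0,0],[0,0.6,-0.4,0,0,0],[0,0.8,-0.4,0,0,0],[0,1,-0.4,0,0,0],[0,1,-0.4,0,0,0]]]'
python3 - <<'E'
from h import *
goal([*w(-19,0),92],th+np.pi)
o=[]
for n,(x,y,W,H) in {"top":(345,195,125,155),"scene":(145,150,135,155)}.items():
    im=r.grab_frame(n)[:,:,::-1]; cv2.imwrite(f"pics/{n}2.png",im); o.append(cv2.resize(im[y:y+155,x:x+W],None,fx=3,fy=3,interpolation=2))
cv2.imwrite("pics/c2.png",np.hstack(o))
E
```

```text
clock: 5.37
eef_pos: [510.0, -161.9, 91.1]
tcp_rot: [-3.141, 0.001, 0.377]
contact_force: [-0.8, -1.3, 3.3]
opening: -0.0
grasp_force: 1.9
clock: 6.03
eef_pos: [587.1, -353.4, 170.6]
tcp_rot: [3.138, -0.001, 0.375]
contact_force: [-1.2, 1.2, 0.3]
opening: 0.003
grasp_force: 0.0
shift [ 0.203 -1.038  0.39 ] turn [ 0.001 -0.    -0.003] pos [ 587.1 -353.4  170.6] t 6.0333 F [-1.2  1.2  0.3]
```

View pics/c2.png

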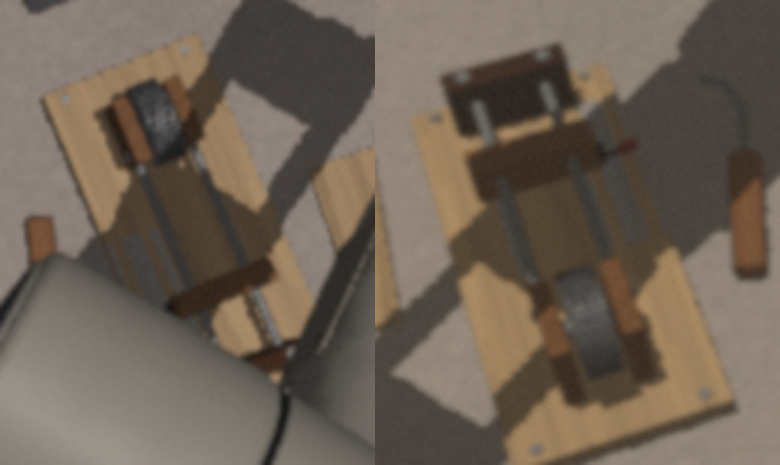

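Two strokes moved the jaw a long way: in the scene crop the pointer is at (605,153) and the mark at (628,147), close together but in shadow. I'll swing the arm clear to +y for an unshaded look.

```bash
python3 -m inch '[[[0,-0.15,-0.1,0,0,0],[0.05,-0.35,-0.2,0,0,0],[0.1,-0.55,-0.2,0,0,0],[0.15,-0.75,-0.2,0,0,0],[0.2,-0.95,-0.2,0,0,0],[0.25,-1,-0.2,0,0,0],[0.25,-1,-0.2,0,0,0]]]';  python3 -m inch '[[[0.05,-0.2,0,0,0,0],[0.1,-0.4,0,0,0,0],[0.15,-0.6,0,0,0,0],[0.2,-0.8,0,0,0,0],[0.25,-1,0,0,0,0],[0.25,-1,0,0,0,0],[0.25,-1,0,0,0,0]]]'; python3 -m inch '[[[0.05,-0.2,0,0,0,0],[0.1,-0.4,0,0,0,0],[0.15,-0.6,0,0,0,0],[0.15,-0.7,0,0,0,0],[0.15,-0.7,0,0,0,0]]]'
python3 - <<'E'
from h import *
goal([*w(-19,0),92],th+np.pi)
o=[]
for n,(x,y,W,H) in {"top":(370,270,75,65),"scene":(185,155,75,65)}.items():
    im=np.mean([r.grab_frame(n)[:,:,::-1] for _ in range(3)],0).astype(np.uint8); cv2.imwrite(f"pics/{n}3.png",im); o.append(cv2.resize(im[y:y+H,x:x+W],None,fx=5,fy=5,interpolation=2))
cv2.imwrite("pics/c3.png",np.hstack(o))
E
```

```text
clock: 6.72
eef_pos: [556.9, -138.2, 211.1]
tcp_rot: [-3.14, 0.0, 0.382]
contact_force: [0.0, 0.2, 0.4]
opening: -0.001
grasp_force: 0.0
clock: 7.3
eef_pos: [529.5, 63.2, 210.9]
tcp_rot: [-3.141, 0.001, 0.382]
contact_force: [-0.5, -0.5, -0.2]
opening: -0.005
grasp_force: 0.0
clock: 7.72
eef_pos: [505.9, 204.5, 210.8]
tcp_rot: [-3.141, 0.0, 0.38]
contact_force: [-0.5, -0.4, 0.4]
opening: -0.006
grasp_force: 0.0
shift [-0.448  1.706  0.593] turn [-0.     0.    -0.002] pos [505.9 204.5 210.8] t 7.7167 F [-0.5 -0.4  0.4]
```

View pics/c3.png

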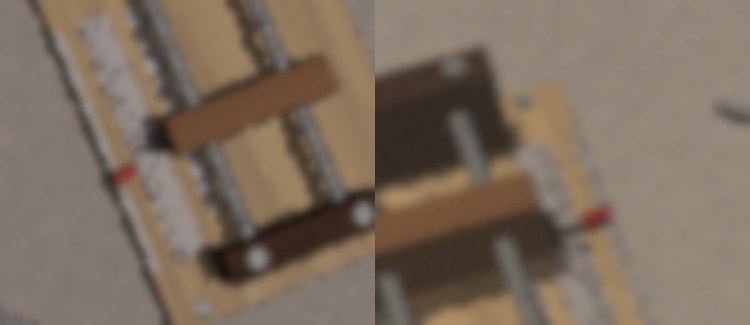

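Clear view. In the top crop the pointer block is at (155,132), its tip at about (137,145), and the mark at (123,174). In the scene crop the tip is at about (580,228) and the mark at (597,217). The gap is small; I'll put numbers to it.

```bash
cat > meas.py <<'E'
from h import *
def meas(n,im):
    x,y,W,H={"top":(345,195,125,155),"scene":(145,150,135,165)}[n]
    hsv=cv2.cvtColor(im,cv2.COLOR_BGR2HSV).astype(int); b=np.zeros(im.shape[:2],bool); b[y:y+H,x:x+W]=1
    red=((hsv[...,0]<7)|(hsv[...,0]>170))&(hsv[...,1]>95)&(hsv[...,2]>70)&b
    q=np.argwhere(red)[:,::-1]; j=jig(cast(n,q,24)); k=(abs(j[:,1]+65)<14)&(j[:,0]>110)&(j[:,0]<195)
    wt=hsv[...,1][tuple(q[k][:,::-1].T)]-80.
    mk=jig(cast(n,[np.average(q[k],0,wt)],24))[0]
    # jaw top: wood, saturated red-brown
    wood=(hsv[...,0]>=5)&(hsv[...,0]<=13)&(hsv[...,1]>105)&(hsv[...,2]>70)&b
    c,l,s,ce=cv2.connectedComponentsWithStats(wood.astype(np.uint8)); out=[]
    for i in range(1,c):
        p=jig(cast(n,[ce[i]],65))[0]
        if s[i,4]>60 and 90<p[0]<200 and abs(p[1])<25:
            e=cast(n,np.argwhere(l==i)[:,::-1],65); d=np.linalg.eigh(np.cov(e.T))[1][:,1]
            out.append((s[i,4],p.round(1),np.degrees(np.arctan2(d[1],d[0])).round(1)))
    print(n,"mark",mk.round(1),k.sum(),"jaw",out)
E
python3 - <<'E'
from meas import *
for n in C:
    for k in "03": meas(n,cv2.imread(f"pics/{n}{k}.png"))
print("ptr top",jig(cast("top",[[370+137/5,270+145/5]],32)),"scene",jig(cast("scene",[[185+205/5,155+228/5]],32)))
E
```

```text
scene mark [155.6 -64.5] 11 jaw [(np.int32(298), array([111.6,   0.5]), np.float64(112.6))]
scene mark [155.5 -64.2] 13 jaw [(np.int32(309), array([143.9,   1.2]), np.float64(112.3))]
top mark [156.4 -65.9] 13 jaw [(np.int32(259), array([1.142e+02, 1.000e-01]), np.float64(112.2))]
top mark [156.4 -65.9] 13 jaw [(np.int32(266), array([146.7,  -0.3]), np.float64(112.0))]
ptr top [[146.58028555 -53.96198177]] scene [[144.90653554 -56.44184699]]
```

Two views and two methods agree: about 10.3 mm of jaw remains, so roughly a 28 mm stroke. I'm returning to the wheel.

```bash
python3 -m inch '[[[-0.05,0.2,0,0,0,0],[-0.1,0.4,0,0,0,0],[-0.15,0.6,0,0,0,0],[-0.2,0.8,0,0,0,0],[-0.25,0.98,0,0,0,0],[-0.25,0.98,0,0,0,0]]]';  python3 -m inch '[[[-0.05,0.2,0,0,0,0],[-0.1,0.4,0,0,0,0],[-0.15,0.6,0.1,0,0,0],[-0.22,0.726,0.2,0,0,0],[-0.22,0.726,0.35,0,0,0],[-0.22,0.726,0.47,0,0,0],[-0.22,0.726,0.47,0,0,0],[-0.22,0.726,0.47,0,0,0]]]'
python3 -c "
from h import *
goal([*w(-14,0),92],th+np.pi)"
```

```text
clock: 8.52
eef_pos: [532.9, -4.8, 211.3]
tcp_rot: [3.139, 0.0, 0.373]
contact_force: [0.1, -0.8, -0.0]
opening: -0.001
grasp_force: 0.0
clock: 9.18
eef_pos: [544.1, -149.8, 116.4]
tcp_rot: [-3.14, 0.002, 0.376]
contact_force: [0.3, -0.6, -0.1]
opening: -0.003
grasp_force: 0.0
shift [ 0.006 -0.01   0.122] turn [-0.001  0.001 -0.003] pos [ 544.1 -149.8  116.4] t 9.1833 F [ 0.3 -0.6 -0.1]
```

```bash
python3 -m inch '[[[0.005,0,0.05,0,0,0],[0.005,0,0.09,0,0,0],[0.005,0,0.11,0,0,0],[0.005,0,0.127,0,0,0],[0.005,0,0.127,0,0,0],[0.005,0,0.127,0,0,0]]]'; python3 -m inch '[[[-0.03,0,0,0,0,0],[-0.06,0,0,0,0,0],[-0.09,0,0,0,0,0],[-0.12,0,0,0,0,0],[-0.14,0,0,0,0,0],[-0.14,0,0,0,0,0],[-0.14,0,0,0,0,0]]]';  python3 -m inch '[[[0,0,-0.1,0,0,0],[0,0,-0.25,0,0,0],[0,0,-0.45,0,0,0],[0,-0.2,-0.6,0,0,0],[0.05,-0.4,-0.6,0,0,0],[0.1,-0.6,-0.6,0,0,0],[0.2,-0.8,-0.6,0,0,0],[0.25,-1,-0.6,0,0,0]]]'; python3 -m inch '[[[0.05,-0.2,0,0,0,0],[0.1,-0.4,0,0,0,0],[0.15,-0.6,0,0,0,0],[0.2,-0.8,0,0,0,0],[0.2,-0.85,0,0,0,0],[0.2,-0.85,0,0,0,0]]]'
python3 - <<'E'
from meas import *
goal([*w(0,0),115],th+np.pi)
o=[]
for n,(x,y,W,H) in {"top":(370,270,75,65),"scene":(185,155,75,65)}.items():
    im=np.mean([r.grab_frame(n)[:,:,::-1] for _ in range(3)],0).astype(np.uint8); cv2.imwrite(f"pics/{n}4.png",im); o.append(cv2.resize(im[y:y+H,x:x+W],None,fx=5,fy=5,interpolation=2)); meas(n,im)
cv2.imwrite("pics/c4.png",np.hstack(o))
E
```

```text
clock: 9.68
eef_pos: [546.8, -148.8, 92.3]
tcp_rot: [3.141, -0.001, 0.378]
contact_force: [0.8, 1.7, 4.2]
opening: 0.003
grasp_force: 2.4
clock: 10.27
eef_pos: [519.7, -159.6, 92.3]
tcp_rot: [3.141, -0.0, 0.378]
contact_force: [-0.6, -0.5, 4.3]
opening: -0.002
grasp_force: 2.6
clock: 10.93
eef_pos: [493.5, 38.3, 212.3]
tcp_rot: [3.141, -0.001, 0.377]
contact_force: [1.7, 0.3, 0.3]
opening: -0.005
grasp_force: 0.0
clock: 11.43
eef_pos: [466.9, 211.9, 211.5]
tcp_rot: [-3.141, 0.001, 0.382]
contact_force: [0.1, 0.2, -0.5]
opening: -0.002
grasp_force: 0.0
shift [-0.379  1.812  0.482] turn [-0.     0.    -0.001] pos [466.9 211.9 211.5] t 11.4333 F [ 0.1  0.2 -0.5]
top mark [156.6 -65.7] 14 jaw [(np.int32(271), array([ 1.573e+02, -1.000e-01]), np.float64(111.9))]
scene mark [155.6 -64.4] 11 jaw [(np.int32(346), array([155.7,   0.9]), np.float64(112.4))]
```

View pics/c4.png

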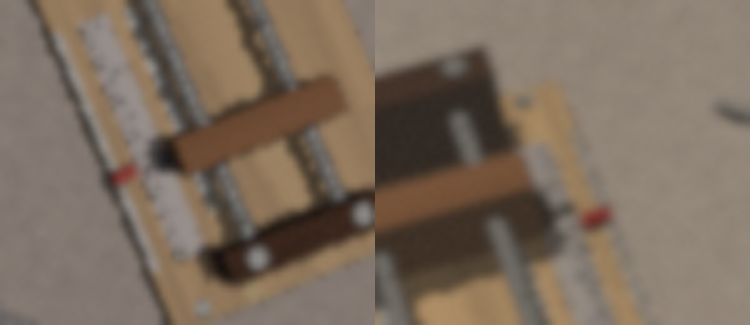

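The top crop puts the pointer at (160,152), in line with the mark at (123,174). The scene crop puts the tip near (573,210) and the mark at (597,217). The jaw numbers give an offset of +0.1 to +0.7 mm. I'll check the pointer itself with intensity profiles along the scale.

```bash
python3 - <<'E'
from h import *
xs=np.arange(125,180,.5)
for n in C:
    g={k:cv2.imread(f"pics/{n}{k}.png").astype(np.float32) for k in "034"}
    for y in(-50,-53,-56):
        pr={}
        for k in g:
            uv=proj(n,[[*w(x,y),32] for x in xs]).astype(np.float32)
            pr[k]=cv2.remap(g[k].mean(2),uv[:,:1].copy(),uv[:,1:].copy(),cv2.INTER_CUBIC)[:,0]
        o=[]
        for k in "34":
            d=np.clip(pr["0"]-pr[k],0,None); i=d.argmax(); s=slice(max(i-10,0),i+11)
            o.append((d[i].round(),np.average(xs[s],weights=d[s]).round(1)))
        print(n,y,o)
    hs=cv2.cvtColor(cv2.imread(f"pics/{n}4.png"),cv2.COLOR_BGR2Lab)[...,1].astype(np.float32)
    for y in (-62,-65,-68):
        uv=proj(n,[[*w(x,y),24] for x in xs]).astype(np.float32); p=cv2.remap(hs,uv[:,:1].copy(),uv[:,1:].copy(),cv2.INTER_CUBIC)[:,0]
        d=np.clip(p-np.median(p)-5,0,None); print(n,"mark",y,np.average(xs,weights=d).round(1))
E
```

```text
scene -50 [(np.float32(43.0), np.float64(146.1)), (np.float32(36.0), np.float64(157.3))]
scene -53 [(np.float32(32.0), np.float64(146.2)), (np.float32(30.0), np.float64(157.4))]
scene -56 [(np.float32(23.0), np.float64(146.3)), (np.float32(21.0), np.float64(157.0))]
scene mark -62 156.1
scene mark -65 156.3
scene mark -68 156.4
top -50 [(np.float32(67.0), np.float64(147.5)), (np.float32(64.0), np.float64(155.3))]
top -53 [(np.float32(38.0), np.float64(147.1)), (np.float32(32.0), np.float64(156.6))]
top -56 [(np.float32(26.0), np.float64(146.9)), (np.float32(21.0), np.float64(158.3))]
top mark -62 156.4
top mark -65 156.7
top mark -68 156.8
```

The pointer is about 0.5 mm (±1) from the mark centre, well within 2.5 mm, and the hand is clear.

```bash
python3 -c "
from rig import r
print(r.sign_off())"
```

```text
the job is handed in; nothing more can be done
None
```

The jig is set using the wheel only: the pointer measures about 0.5 mm (±1 mm) from the centre of the red mark, inside the 2.5 mm allowed. The hand is clear and the job is handed in; sign-off returned no verdict.

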